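# Size a jar stopper in the stepped gauge

### The job

Find out which jar size the stopper on the green mat belongs to: try it in the white gauge, pressing it gently and upright on the smallest step first and then on each next larger one, until it enters. Leave it in that first step that takes it, fully home on the floor of the pocket, and let go; never force it, and leave the two stoppers in the steel tray and everything else where they are.

Things in the scene. Friction and masses are not known exactly. Their poses are not given: they have to be found in the camera images.
- stopper_a: one of three look-alike jar stoppers: upright wooden disc 18 mm thick, dark steel knob on top; origin at the centre of the disc's underside, z up. Knob round, 22 mm in diameter, gripped between 20 and 44 mm (its top) above the origin. 50 to 100 g. Each disc is 1.5 mm less in diameter than gauge step 2 or than step 3 (42.5 or 46.5 mm); which of the two is not told
- stopper_b: another of the three stoppers, as stopper_a, perhaps of the other diameter. One stopper stands on the green mat, two in the steel tray; which ones changes
- stopper_c: another of the three stoppers, as stopper_a, perhaps of the other diameter
- gauge: white plastic gauge block, fixed and rigid, 80 (x) x 200 (y) x 26 mm high, origin at the centre of its underside. Three pockets in a row along its y axis, growing from -y (the end with the red bar) to +y. The right step leaves only 0.75 mm play all round: off centre, the stopper stands on the rim of a step that would take it, so feel about by 1 to 3 mm before calling a step too small
- step1 (a point): centre of the mouth (at the block's top face) of gauge step 1, a round blind pocket 40 mm in diameter and 12 mm deep with a flat floor, the smallest, 60 mm to -y of the block's centre
- step2 (a point): centre of the mouth (at the block's top face) of gauge step 2, a round blind pocket 44 mm in diameter and 12 mm deep with a flat floor, 4 mm to -y of the block's centre
- step3 (a point): centre of the mouth (at the block's top face) of gauge step 3, a round blind pocket 48 mm in diameter and 12 mm deep with a flat floor, the largest, 56 mm to +y of the block's centre
- mat: round green mat, 110 mm across and 4 mm thick, fixed; origin at the centre of its underside. The stopper to be sized stands on it, within 20 mm of its middle
- tray: low steel tray, 105 x 186 mm, rim 12 mm high, fixed, its floor 4 mm above the table; origin under its centre; holds the two spare stoppers, to be left alone
- jam_jar: jam jar with a red cap, 70 mm wide, 110 mm tall; origin under its centre; leave alone
- honey_jar: amber honey jar with a brass cap, 70 mm wide, 100 mm tall; origin under its centre; leave alone
- syrup_bottle: green bottle, 68 mm wide, 220 mm tall; origin under its centre; leave alone
- spoon: spoon with a wooden handle lying on the table; leave alone
- price_block: small yellow block 50 x 70 x 20 mm; leave alone
Not all that is in view belongs to the job. Of the things shaped like the mat, the green one is meant. What is shaped like the stopper_c but purple is not meant.

How it is judged:
On the way, in this order (a step that is already met when the one before it is completed fails the run):
1. the stopper is pressed upright on the smallest step, centred within 5 mm, with more than 1.5 N (((horizontal distance between stopper_b and step1 below 0.005 m and contact force between stopper_b and gauge above 1.5 N and angle between stopper_b's own z axis and vertical below 0.1 rad) or (horizontal distance between stopper_a and step1 below 0.005 m and contact force between stopper_a and gauge above 1.5 N and angle between stopper_a's own z axis and vertical below 0.1 rad) or (horizontal distance between stopper_c and step1 below 0.005 m and contact force between stopper_c and gauge above 1.5 N and angle between stopper_c's own z axis and vertical below 0.1 rad))), for 0.1 s.
2. then it is pressed the same way on step 2, or is at the mouth of step 2 if that is the step that takes it (((horizontal distance between stopper_b and step2 below 0.005 m and z of stopper_b in the frame of step2 below 0.003 m) or (horizontal distance between stopper_a and step2 below 0.005 m and contact force between stopper_a and gauge above 1.5 N and angle between stopper_a's own z axis and vertical below 0.1 rad) or (horizontal distance between stopper_c and step2 below 0.005 m and contact force between stopper_c and gauge above 1.5 N and angle between stopper_c's own z axis and vertical below 0.1 rad))), for 0.1 s.
At the end, for the whole second after the job is handed in: The mat's stopper stands in the first step that takes it (1.5 mm wider than it): within 3 mm of centre, underside over 9 mm below the block's top, upright within 0.06 rad, still, untouched by the fingers. The other two are within 20 mm of their starts; no stopper is within 80 mm of the mat's centre ((((horizontal distance between stopper_b and step2 below 0.003 m and z of stopper_b in the frame of step2 below -0.009 m and angle between stopper_b's own z axis and vertical below 0.06 rad and linear speed of stopper_b below 0.01 m/s and contact force between stopper_b and the fingers below 0.1 N) and distance of each of stopper_a, stopper_c from where it was at the start of the episode below 0.02 m and horizontal distance between each of stopper_b, stopper_a, stopper_c and mat above 0.08 m) or ((horizontal distance between stopper_a and step3 below 0.003 m and z of stopper_a in the frame of step3 below -0.009 m and angle between stopper_a's own z axis and vertical below 0.06 rad and linear speed of stopper_a below 0.01 m/s and contact force between stopper_a and the fingers below 0.1 N) and distance of each of stopper_b, stopper_c from where it was at the start of the episode below 0.02 m and horizontal distance between each of stopper_b, stopper_a, stopper_c and mat above 0.08 m) or ((horizontal distance between stopper_c and step3 below 0.003 m and z of stopper_c in the frame of step3 below -0.009 m and angle between stopper_c's own z axis and vertical below 0.06 rad and linear speed of stopper_c below 0.01 m/s and contact force between stopper_c and the fingers below 0.1 N) and distance of each of stopper_b, stopper_a from where it was at the start of the episode below 0.02 m and horizontal distance between each of stopper_b, stopper_a, stopper_c and mat above 0.08 m))).
It fails at once if a stopper is pushed against the gauge with more than 40 N (contact force between any of stopper_b, stopper_a, stopper_c and gauge above 40 N).
It fails at once if a second stopper is moved by more than 20 mm (distance of each of stopper_a, stopper_b from where it was at the start of the episode above 0.02 m or distance of each of stopper_a, stopper_c from where it was at the start of the episode above 0.02 m or distance of each of stopper_b, stopper_c from where it was at the start of the episode above 0.02 m).
It fails at once if a jar, the bottle, the spoon or the yellow block is moved by more than 20 mm (distance of any of jam_jar, honey_jar, syrup_bottle, spoon, price_block from where it was at the start of the episode above 0.02 m).
It also fails if it takes over 72 s, if anything falls off the work surface, if the arm or the gripper's body presses on something with over 40 N, if the wrist force passes 120 N, or if a joint passes its speed limit or range.

### The arm

A 6-joint arm with a two-finger parallel gripper is mounted at the origin on the work surface. World frame = base frame: x ahead of the robot, y to its left, z up, the work surface at z = 0. Lengths are in m, angles in rad, forces in N, time in s.
With the tool pointing down it reaches from about 0.225 to 0.725 m from the base axis. Payload 3.1 kg.
Tool frame: the origin (TCP) lies on the front face of the gripper's body, between the roots of the fingers; the fingertips stand 73 mm ahead of it and the grasp point (between the pads) lies 54 mm ahead of it; z points along the fingers, y is the line along which they close (so a half turn about z gives the same grasp; the last joint's range is limited). The gripper opens to 85 mm and grips with 20 to 120 N. Pads are 22 mm wide; open, the fingers measure 114 mm over their backs; the gripper's body (76 mm by 85 mm) begins 54 mm behind the grasp point. The pads swing forward as they close: fully open they stand 13 mm farther back than shut.
Start: joints at [-1.454, 0.048, 0.099, 1.622, 0, 1.443], TCP at [0.127, -0.509, 0.304] pointing down, gripper open.
Joint ranges: [-2.91, 2.91], [-0.99, 1.94], [-1.21, 1.42], [-2.12, 2.29], [-1.49, 1.47], [-3.14, 3.14]. Speed limits (rad/s): [2.79, 2.79, 3.14, 3.14, 3.14, 3.14].

### API

Orientations are given as a unit quaternion [x, y, z, w].
In Python, from workcell import ctrl gives the robot as it stands.
- The arm moves only by the shell command python3 -m pendant 'ROWS' [FORCE]. ROWS is a JSON object of lists of equal length, an entry for each row: "hand": the opening, from 0 (shut) to 1 (fully open); "travel": the shift along the world's x, y, z as a fraction of full scale, a list of three; "roll": the turn about the world's z as a fraction of full scale. A call has 1 to 8 rows; each row is the pose to reach, as a shift and turn from the pose commanded when the call began; what a row does not reach only later rows make up. Full scale, the value 1, is 300 mm for a shift and 90 degrees for a turn. A row lasts 1/8 s, in which the tool goes at most 62.5 mm and 10.7 degrees, less where a joint would pass 70% of its speed; a pose out of reach is approached as far as the arm can. A call with a number of a shift or a turn outside -1 to 1 is refused whole. A call with a gripper value outside its range is refused whole. The fingers move at their own pace and stop on an object; FORCE is the grip in N (left out, the last holds). Time passes only in rows, so rows that repeat a pose let the fingers close. It gives the time, the measured TCP pose, the force, the opening and the grip force at its end, in the units of the state.
- ctrl.read_state(): the state, without advancing time (a new reading comes with each control period).
- ctrl.get_image(name): name is "scene" or "top" or "wrist"; returns a dict with "color" (480x640x3 uint8, blue, green, red), "K" (3x3 intrinsics, pixels), "R" (3x3) and "t" (3): a world point X has camera coordinates R X + t; the wrist camera has in their place "tool_from_camera" (4x4, takes a point from camera to tool coordinates, whose origin is the TCP and whose axes are the flange's). Camera axes: x right, y down, z forward; pixel columns grow to the right and rows downward; lengths in m; the calibration is good to about 2 mm. A picture is of the moment at which its call begins: read the wrist's pose just before it. There is no depth.
- ctrl.sign_off(): hands the job in; it is judged then, once.
The state is a dict: "t": time; "joints": joint angles; "joint_vel": joint speeds; "joint_efforts": joint torques, N m; "position": TCP position; "tcp_rot": TCP orientation; "force": force on the tool from outside, world axes, zero at the start; "torque": the same for the moment, N m; "opening": finger opening in m; "finger_force": force on a finger pad.
Only numpy, scipy, OpenCV 4.12 (cv2) and the standard library are available. Lean on these libraries where they do the work, as an engineer would, in place of code of your own. Each camera call takes 0.05 s, during which the arm holds its last target. There are 200 camera calls.

## Working session

There is one attempt and no reset: what is moved stays moved. The work goes in short steps, Python scripts to look and compute and a shell command to move; the robot and the scene stay as the last step left them, time stands still between calls to the robot, and variables do not carry over. Pictures are saved under pics/ and viewed, at most 10 in all, crops included, and the job is handed in when it is done.

```bash
mkdir -p pics; cat > h.py <<'E'
import numpy as np, cv2
from workcell import ctrl
from scipy.spatial.transform import Rotation as Ro
def cam(name):
    s=ctrl.read_state(); im=ctrl.get_image(name)
    if name=="wrist":
        T=np.eye(4); T[:3,:3]=Ro.from_quat(s["tcp_rot"]).as_matrix(); T[:3,3]=s["position"]
        W=T@np.array(im["tool_from_camera"]); R=W[:3,:3].T; t=-R@W[:3,3]
    else: R=np.array(im["R"]); t=np.array(im["t"])
    return im["color"],np.array(im["K"]),R,t
def at_z(K,R,t,u,v,z):
    c=-R.T@t; d=R.T@np.linalg.inv(K)@[u,v,1]; return c+d*(z-c[2])/d[2]
def proj(K,R,t,X):
    p=K@(R@np.array(X)+t); return p[:2]/p[2]
def tri(obs):
    A=[];b=[]
    for K,R,t,u,v in obs:
        c=-R.T@t; d=R.T@np.linalg.inv(K)@[u,v,1]; d/=np.linalg.norm(d)
        P=np.eye(3)-np.outer(d,d); A.append(P); b.append(P@c)
    A=np.vstack(A);b=np.hstack(b); X,r,_,_=np.linalg.lstsq(A,b,rcond=None); return X,np.sqrt(r)
E
python3 - <<'E'
from h import *
s=ctrl.read_state(); print({k:np.round(v,3).tolist() for k,v in s.items()})
for n in("scene","top"):
    c,K,R,t=cam(n); cv2.imwrite(f"pics/{n}0.png",c); np.savez(f"{n}.npz",c=c,K=K,R=R,t=t); print(n,K.round(1).tolist(),(-R.T@t).round(3))
E
```

```text
{'t': 0.0, 'joints': [-1.454, 0.049, 0.098, 1.622, -0.0, 1.443], 'joint_vel': [-0.002, -0.0, 0.0, -0.001, 0.002, 0.0], 'joint_efforts': [0.001, -33.878, 32.002, 0.02, -0.0, -0.0], 'position': [0.127, -0.509, 0.303], 'tcp_rot': [0.993, 0.122, -0.0, -0.001], 'force': [0.313, 0.17, -0.012], 'torque': [-0.007, 0.004, 0.007], 'finger_force': 0.0, 'opening': 0.086}
scene [[445.4, 0.0, 310.1], [0.0, 445.4, 236.1], [0.0, 0.0, 1.0]] [1.104 0.474 0.744]
top [[483.5, 0.0, 325.3], [0.0, 483.5, 242.1], [0.0, 0.0, 1.0]] [ 0.434 -0.011  1.085]
```

View pics/scene0.png

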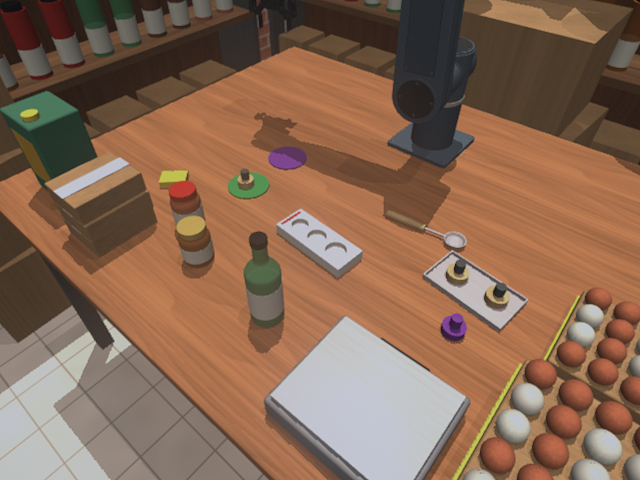

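View pics/top0.png

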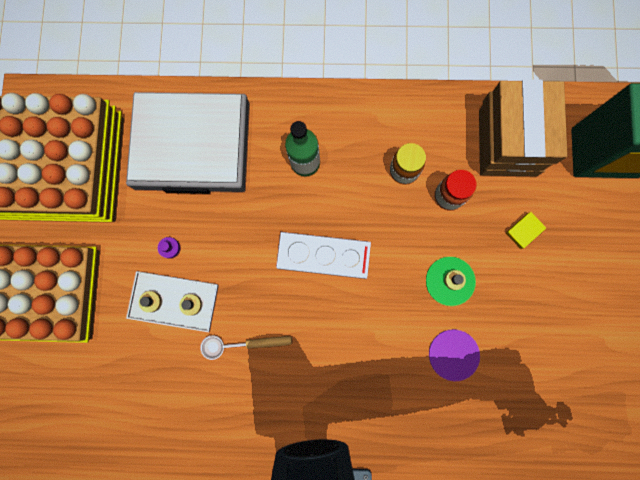

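Scene picture: the wooden stopper on the green mat is at about (245,180), the white gauge at (318,242) with its red bar on the left, and the tray at (475,290). Top picture: mat stopper at (456,280), gauge at (323,255) with its red bar at the right (-y), purple mat at (455,355).

Things that could be taken for the stopper (top pixels): the one on the green mat (456,280), two in the tray (150,301) and (190,304), and the purple one (168,247). I choose (456,280). A close crop will check it.

```bash
python3 - <<'E'
from h import *
a=np.load("top.npz");b=np.load("scene.npz")
# boxes: x,y,w,h each scaled to 400x300
def crop(c,x,y,w,h): return cv2.resize(c[y:y+h,x:x+w],(400,300),interpolation=cv2.INTER_CUBIC)
A=np.vstack([np.hstack([crop(a["c"],416,250,80,60),crop(b["c"],210,155,80,60)]),
 np.hstack([crop(a["c"],268,217,112,84),crop(b["c"],263,200,112,84)])])
cv2.imwrite("pics/crop1.png",A)
for z in(0.026,):
  for n,p in dict(tl=(279,232),tr=(371,242),br=(368,277),bl=(277,268)).items(): print(n,at_z(a["K"],a["R"],a["t"],*p,z).round(3))
print(at_z(a["K"],a["R"],a["t"],456,280,.048).round(3))
E
```

```text
tl [0.596 0.116 0.026]
tr [ 0.578 -0.088  0.026]
br [ 0.501 -0.082  0.026]
bl [0.516 0.118 0.026]
[ 0.497 -0.268  0.048]
```

View pics/crop1.png

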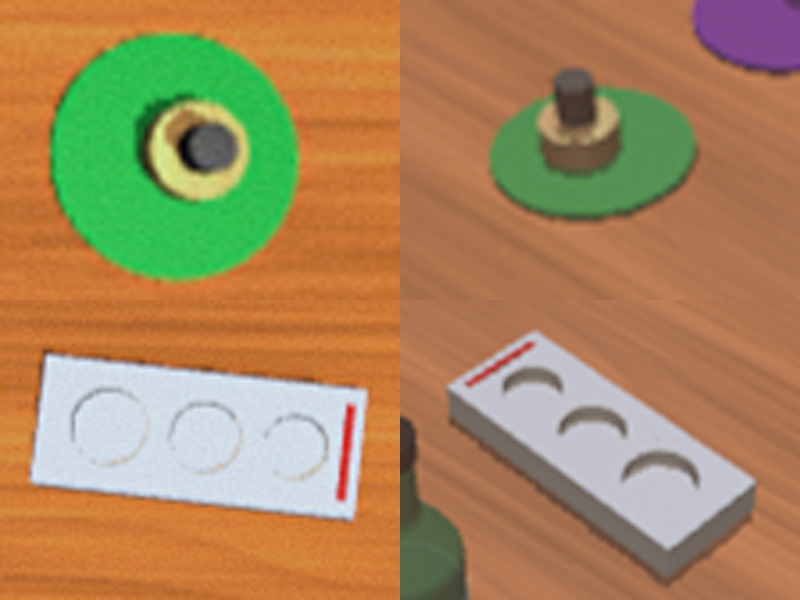

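The crop confirms the choice: a wooden disc with a dark knob on green. The knob top is at (459,279.4) in the top view and (244.6,170.6) in the scene view. The gauge corners are clear in both views, so I triangulate these points.

```bash
python3 - <<'E'
from h import *
a=np.load("top.npz");b=np.load("scene.npz")
g=lambda d,p:(d["K"],d["R"],d["t"],*p)
P=dict(knob=((459,279.4),(244.6,170.6)),TL=((281.2,232.1),(337.5,269.7)),TR=((371,241.9),(276.7,224.4)),BR=((367.1,278.3),(300.8,208.7)),BL=((277,268.2),(362.4,251.2)))
X={}
for n,(p,q) in P.items():
    X[n],r=tri([g(a,p),g(b,q)]); print(n,X[n].round(4),"resid mm",(r*1000).round(1))
c=sum(X[n] for n in("TL","TR","BR","BL"))/4
ey=(X["TL"]+X["BL"]-X["TR"]-X["BR"]); print("len",np.linalg.norm(ey)/2); ey/=np.linalg.norm(ey)
print("c",c.round(4),"yaw deg",np.degrees(np.arctan2(-ey[0],ey[1])))
for n,o in(("s1",-.06),("s2",-.004),("s3",.056)): print(n,(c+o*ey).round(4))
E
```

```text
knob [ 0.4985 -0.2741  0.0469] resid mm [1.]
TL [0.5959 0.1114 0.0253] resid mm [0.1]
TR [ 0.5774 -0.0867  0.0245] resid mm [2.3]
BR [ 0.4976 -0.08    0.0236] resid mm [0.9]
BL [0.5154 0.1183 0.0221] resid mm [0.4]
len 0.1990735967885739
c [0.5466 0.0157 0.0239] yaw deg -5.233947247718428
s1 [ 0.5411 -0.044   0.024 ]
s2 [0.5462 0.0118 0.0239]
s3 [0.5517 0.0715 0.0238]
```

Heights check: the knob top comes out at 47 mm (48 expected) and the gauge top at 24 mm (26 expected); the gauge length is 199 mm. Moving over the stopper.

```bash
python3 -m pendant '{"hand":[1,1,1,1,1,1,1,1],"travel":[[1,0.67,0],[1,0.67,0],[1,0.67,0],[1,0.67,0],[1,0.67,0],[1,0.67,0],[1,0.67,0],[1,0.67,0]],"roll":[0,0,0,0,0,0,0,0]}'
python3 - <<'E'
from h import *
print(np.array(ctrl.get_image("wrist")["tool_from_camera"]).round(3).tolist())
c,K,R,t=cam("wrist"); np.savez("w1.npz",c=c,K=K,R=R,t=t); print(proj(K,R,t,[.4985,-.274,.047]), (-R.T@t).round(3))
cv2.imwrite("pics/w1.png",c)
E
```

```text
t: 1.1
position: [0.4269, -0.3083, 0.3034]
tcp_rot: [0.992, 0.122, -0.001, -0.0]
force: [-0.6, 0.6, -0.1]
opening: 0.0851
finger_force: 0.0
[[-0.0, -0.945, -0.327, 0.084], [1.0, -0.0, -0.0, 0.001], [-0.0, -0.327, 0.945, -0.071], [0.0, 0.0, 0.0, 1.0]]
[294.03100873  97.6986516 ] [ 0.508 -0.29   0.374]
```

View pics/w1.png

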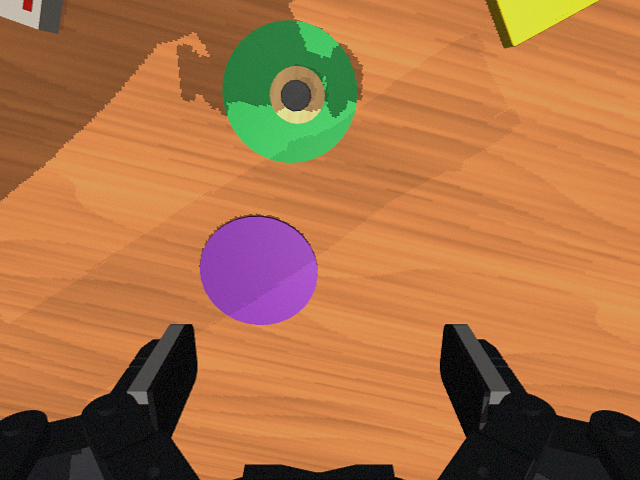

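The wrist view shows the knob at (296,95), 3 px from the prediction, with the purple mat separate at (258,270). Moving above it for a closer wrist measurement.

```bash
python3 -m pendant '{"hand":[1,1,1,1],"travel":[[0.14,0.07,-0.15],[0.24,0.115,-0.3],[0.24,0.115,-0.3],[0.24,0.115,-0.3]],"roll":[0,0,0,0]}'
python3 - <<'E'
from h import *
a=np.load("w1.npz"); print(at_z(a["K"],a["R"],a["t"],296,95,.048))
c,K,R,t=cam("wrist"); np.savez("w2.npz",c=c,K=K,R=R,t=t); p=proj(K,R,t,[.4985,-.274,.047]);print(p)
m=(c.max(2)<90).astype(np.uint8); m[400:]=0
n,l,s,ce=cv2.connectedComponentsWithStats(m)
for i in range(1,n):
    if s[i,4]>300: print(s[i],ce[i])
cv2.imwrite("pics/w2.png",c)
E
```

```text
t: 1.7
position: [0.4984, -0.275, 0.2145]
tcp_rot: [0.993, 0.121, -0.0, 0.0]
force: [-0.4, -0.4, 1.0]
opening: 0.0854
finger_force: 0.0
[ 0.50066747 -0.27500879  0.048     ]
[314.58594199 240.58085962]
[   0   13   43  141 3711] [20.6453786 82.6017246]
[542  97  37  72 684] [559.34210526 132.4502924 ]
[298 211  36  25 364] [315.56043956 219.87087912]
[  95  324  102   76 4427] [161.14411565 367.58956404]
[ 440  324  102   76 4432] [475.22111913 367.60063177]
[209 346 120  33 302] [269.36092715 354.44370861]
```

View pics/w2.png

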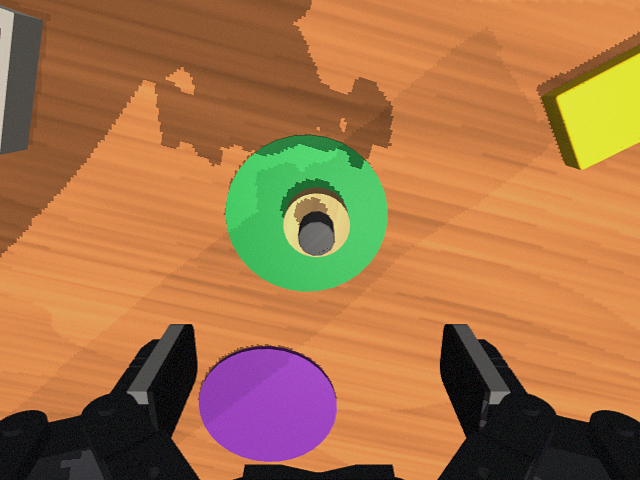

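Knob top at (317,239), disc face about (316.5,225).

```bash
python3 - <<'E'
from h import *
a=np.load("w1.npz");b=np.load("w2.npz");g=lambda d,*p:(d["K"],d["R"],d["t"],*p)
print(tri([g(a,296,95),g(b,317,239)]))
print(at_z(*g(b,317,239),.048),at_z(*g(b,316.5,225),.022))
E
```

```text
(array([ 0.5006743 , -0.27500493,  0.04952562]), array([0.00011019]))
[ 0.5001289  -0.27505674  0.048     ] [ 0.50047098 -0.27458626  0.022     ]
```

Knob at (0.500,-0.275), top height 49 mm against 48 expected. Descending to TCP z≈0.099 and gripping.

```bash
python3 -m pendant '{"hand":[1,1,1,0.15,0.15,0.15,0.15,0.15],"travel":[[0.006,0,-0.2],[0.006,0,-0.385],[0.006,0,-0.385],[0.006,0,-0.385],[0.006,0,-0.385],[0.006,0,-0.385],[0.006,0,-0.385],[0.006,0,-0.385]],"roll":[0,0,0,0,0,0,0,0]}' 40; python3 -m pendant '{"hand":[0,0,0,0,0],"travel":[[0,0,0],[0,0,0],[0,0,0],[0,0,0],[0,0,0]],"roll":[0,0,0,0,0]}' 60
```

```text
t: 2.75
position: [0.5023, -0.2747, 0.1008]
tcp_rot: [0.993, 0.122, 0.002, 0.001]
force: [0.4, 1.0, 6.2]
opening: 0.0202
finger_force: 39.4
t: 3.38
position: [0.5024, -0.2747, 0.1009]
tcp_rot: [0.993, 0.122, 0.002, 0.001]
force: [-0.5, -0.3, 6.8]
opening: 0.0197
finger_force: 58.5
```

```bash
python3 -m pendant '{"hand":[0,0,0,0,0,0,0,0],"travel":[[0,0,0.2],[0,0.05,0.4],[0.04,0.2,0.5],[0.08,0.4,0.5],[0.12,0.6,0.5],[0.14,0.8,0.5],[0.14,0.95,0.5],[0.14,0.95,0.5]],"roll":[0,0,0,0,0,0,0,0]}'; python3 -m pendant '{"hand":[0,0],"travel":[[0,0,0],[0,0,0]],"roll":[0,0]}'
python3 - <<'E'
from h import *
c,K,R,t=cam("wrist"); np.savez("w3.npz",c=c,K=K,R=R,t=t); cv2.imwrite("pics/w3.png",c)
for X in([.5411,-.044,.026],[.5462,.0118,.026],[.5517,.0715,.026]): print(proj(K,R,t,X).round(1))
E
```

```text
t: 4.38
position: [0.5426, 0.0144, 0.2482]
tcp_rot: [0.992, 0.125, -0.0, -0.0]
force: [-0.4, -0.6, -2.1]
opening: 0.0198
finger_force: 59.0
t: 4.62
position: [0.5431, 0.0099, 0.2483]
tcp_rot: [0.993, 0.121, -0.0, 0.0]
force: [0.8, -0.3, -1.3]
opening: 0.0198
finger_force: 59.0
[388.8 235.3]
[315.  210.6]
[232.7 183. ]
```

View pics/w3.png

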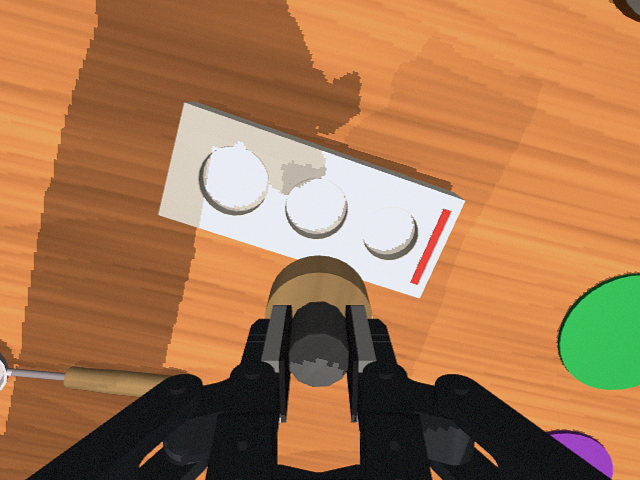

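The stopper hangs upright in the grip: disc about (318,285), knob top (318,372). The mouths of steps 1, 2 and 3 are near (390,232), (316,207) and (233,178). Fitting the gauge face and the in-hand offset.

```bash
python3 - <<'E'
from h import *
from scipy.optimize import least_squares
d=np.load("w3.npz");c,K,R,t=[d[k] for k in "cKRt"]; print(K.round(1).tolist())
hsv=cv2.cvtColor(c,cv2.COLOR_BGR2HSV)
m=((hsv[...,1]<60)&(hsv[...,2]>150)).astype(np.uint8); m[:90]=0;m[310:]=0
n,l,s,ce=cv2.connectedComponentsWithStats(m); i=1+np.argmax(s[1:,4]); h=cv2.convexHull(np.argwhere(l==i)[:,::-1].astype(np.int32))
e=.01
q=cv2.approxPolyDP(h,8,True)[:,0]; print(q.tolist())
# model corners order matched by nearest to the projected guess
def corners(p):
    x,y,a=p; r=np.array([[np.cos(a),-np.sin(a)],[np.sin(a),np.cos(a)]])
    return [np.r_[r@v+[x,y],.026] for v in ([.04,.1],[.04,-.1],[-.04,-.1],[-.04,.1])]
p0=[.5466,.0157,np.radians(-5.23)]
# orig sign: ey=( -sin a, cos a): 
g=np.array([proj(K,R,t,X) for X in corners(p0)]); print(g.round(1).tolist())
Q=np.array([q[np.argmin(np.linalg.norm(q-x,axis=1))] for x in g])
f=least_squares(lambda p:(np.array([proj(K,R,t,X) for X in corners(p)])-Q).ravel(),p0); print(f.x,np.degrees(f.x[2]),f.fun.round(1))
x,y,a=f.x
for o in(-.06,-.004,.056): X=[x-np.sin(a)*o,y+np.cos(a)*o,.026]; print(np.round(X,4),proj(K,R,t,X).round(1))
print("from mouths",[at_z(K,R,t,*p,.026).round(4).tolist() for p in((390,232),(316.5,207),(233.5,178))])
st=ctrl.read_state(); P=np.array(st["position"]); rot=Ro.from_quat(st["tcp_rot"])
k=at_z(K,R,t,318,372,P[2]-.0529); print("knob offset world mm",((k-P)[:2]*1000).round(1))
o=P+rot.apply([0,0,.079])
for dx in(0,.002):
  for D in(.0425,.0465):
    ps=np.array([proj(K,R,t,o+rot.apply([dx+D/2*np.cos(u),D/2*np.sin(u),0])) for u in np.linspace(0,6.28,90)]); print(dx,D,ps.min(0).round(1),ps.max(0).round(1))
E
```

```text
[[430.8, 0.0, 318.2], [0.0, 430.8, 238.5], [0.0, 0.0, 1.0]]
[[464, 200], [419, 297], [159, 214], [184, 103]]
[[183.6, 103.6], [463.6, 201.9], [417.9, 299.1], [157.4, 215.7]]
[ 0.54778373  0.01538526 -0.08771852] -5.025900735892838 [ 0.  -0.7  0.6 -0.2  0.2  0.5 -0.8  0.7]
[ 0.5425 -0.0444  0.026 ] [389.9 233.6]
[0.5474 0.0114 0.026 ] [315.9 209.1]
[0.5527 0.0712 0.026 ] [233.4 181.8]
from mouths [[0.5437, -0.0441, 0.026], [0.549, 0.0114, 0.026], [0.5553, 0.0716, 0.026]]
knob offset world mm [-6.2 -2.6]
0 0.0425 [261.3 266.4] [369.8 362.6]
0 0.0465 [256.2 261.4] [374.9 366.7]
0.002 0.0425 [261.1 261.4] [370.  358.4]
0.002 0.0465 [255.9 256.4] [375.1 362.6]
```

```bash
python3 - <<'E'
from h import *
c=np.load("w3.npz")["c"]; z=cv2.resize(c[245:395,228:408],None,fx=4,fy=4,interpolation=cv2.INTER_CUBIC)
z=cv2.convertScaleAbs(z,alpha=1.6,beta=20); cv2.imwrite("pics/w3c.png",z)
E
```

```text
(no output)
```

View pics/w3c.png

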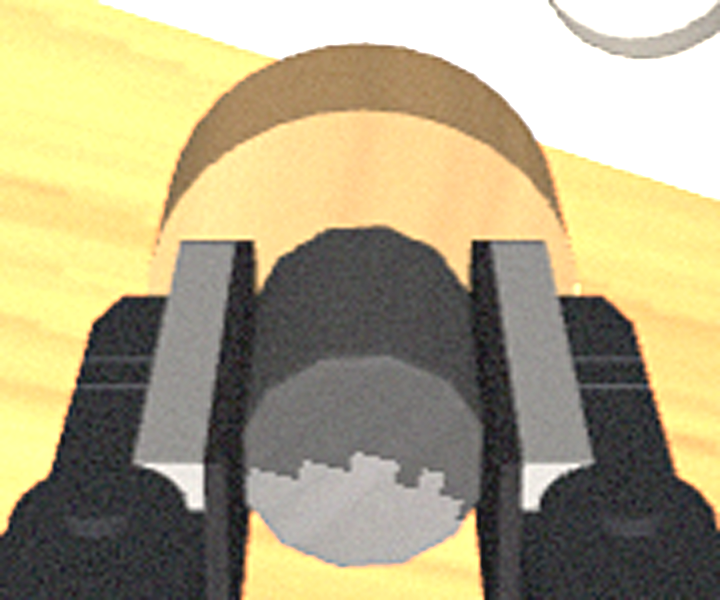

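```bash
python3 - <<'E'
from h import *
from scipy.optimize import least_squares
d=np.load("w3.npz");c,K,R,t=[d[k] for k in "cKRt"]
st=ctrl.read_state(); P=np.array(st["position"]); rot=Ro.from_quat(st["tcp_rot"])
u=np.linspace(0,2*np.pi,180)
def circ(p,z,D): # stopper frame: z up from underside; p=dx,dy,depth,pitch,roll
    q=np.stack([D/2*np.cos(u),D/2*np.sin(u),-z+0*u],1); q=Ro.from_euler("yx",p[3:5]).apply(q)+[p[0],p[1],p[2]]
    return np.array([proj(K,R,t,P+rot.apply(x)) for x in q])
for free in(0,1):
 for D in(.0425,.0465):
  def f(p):
    p=np.r_[p[:3],p[3]*free,0,p[4]]
    a=circ(p,0,D);b=circ(p,.018,D);k=circ(p,.044,p[5])
    return [a[:,1].min()-255.75,b[:,1].min()-272.5,(b[:,0].min()-265)/1,(b[:,0].max()-373),k[:,1].min()-333.3,k[:,1].max()-386.5,k[:,0].min()-289.3,k[:,0].max()-348.5]
  r=least_squares(f,[0,0,.097,0,.021],x_scale=[.001,.001,.001,.01,.001],diff_step=1e-4); print(free,D,r.x.round(4),"cost",r.cost.round(1),r.fun.round(1))
E
```

```text
0 0.0425 [-0.003   0.0013  0.0982  0.0617  0.0206] cost 1.4 [-0.4 -0.   0.3 -0.5  0.9 -0.6 -0.6  0.8]
0 0.0465 [-0.0093  0.0013  0.1077 -0.0115  0.0221] cost 2.9 [ 0.9  0.4 -1.2  1.   0.2 -1.3 -0.5  0.8]
1 0.0425 [-0.0029  0.0013  0.0965 -0.0263  0.0201] cost 0.6 [ 0.3 -0.2 -0.3  0.   0.5 -0.6 -0.3  0.6]
1 0.0465 [-0.0093  0.0013  0.1087  0.0187  0.0224] cost 2.6 [ 0.3  0.5 -0.9  0.6  0.6 -1.4 -0.7  0.9]
```

The grip offset is about −2.5 mm along tool x and the stopper is upright. The apparent size suggests 42.5 mm, but the gauge will decide. Moving over step 1.

```bash
python3 -m pendant '{"hand":[0,0,0,0,0,0],"travel":[[0.004,-0.17,0],[0.004,-0.175,-0.2],[0.004,-0.175,-0.35],[0.004,-0.175,-0.38],[0.004,-0.175,-0.38],[0.004,-0.175,-0.38]],"roll":[0,0,0,0,0,0]}'
```

```text
t: 5.42
position: [0.546, -0.0418, 0.1373]
tcp_rot: [0.993, 0.122, 0.002, 0.001]
force: [0.3, 0.1, -0.6]
opening: 0.0198
finger_force: 59.0
```

```bash
python3 -m pendant '{"hand":[0,0,0,0],"travel":[[-0.004,-0.003,-0.02],[-0.004,-0.003,-0.03],[-0.004,-0.003,-0.035],[-0.004,-0.003,-0.035]],"roll":[0,0,0,0]}';python3 -m pendant '{"hand":[0,0,0],"travel":[[0,0,-0.006],[0,0,-0.012],[0,0,-0.012]],"roll":[0,0,0]}'
```

```text
t: 5.92
position: [0.5429, -0.0421, 0.1237]
tcp_rot: [0.993, 0.122, -0.0, -0.0]
force: [-0.6, -0.5, -0.9]
opening: 0.02
finger_force: 59.0
t: 6.3
position: [0.5434, -0.0422, 0.1228]
tcp_rot: [0.993, 0.122, 0.001, 0.0]
force: [-3.4, 0.6, 9.3]
opening: 0.0195
finger_force: 60.2
```

Contact at step 1 with about 9 N, and the stopper stands on the rim at TCP z 0.123. Hold briefly, lift, then go to step 2.

```bash
python3 -m pendant '{"hand":[0,0],"travel":[[0,0,0],[0,0,0]],"roll":[0,0]}';python3 - <<'E'
from h import *
c,K,R,t=cam("scene"); cv2.imwrite("pics/s2.png",cv2.resize(c[150:300,220:420],None,fx=4,fy=4,interpolation=cv2.INTER_CUBIC))
E
python3 -m pendant '{"hand":[0,0,0,0,0],"travel":[[0,0,0.06],[0.016,0.1,0.06],[0.016,0.186,0.05],[0.016,0.186,0.02],[0.016,0.186,0.02]],"roll":[0,0,0,0,0]}'
```

```text
t: 6.55
position: [0.5434, -0.0422, 0.1228]
tcp_rot: [0.993, 0.122, 0.001, 0.0]
force: [-3.4, 0.4, 8.4]
opening: 0.0194
finger_force: 60.2
t: 7.22
position: [0.5472, 0.0133, 0.1255]
tcp_rot: [0.993, 0.122, -0.001, 0.0]
force: [0.0, 0.2, -0.7]
opening: 0.0203
finger_force: 59.1
```

View pics/s2.png

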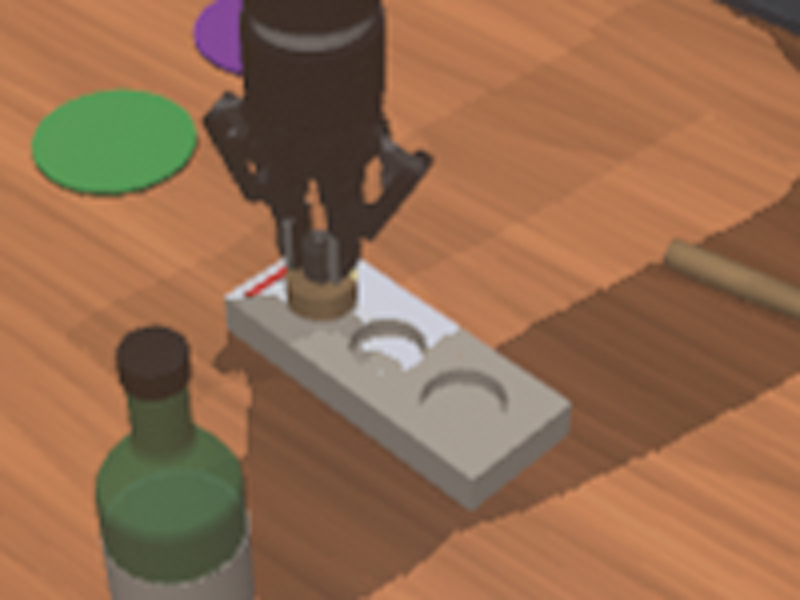

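The disc stands on step 1 beside the red bar, centred at about (322,299) in the crop. Now pressing gently on step 2.

```bash
python3 -m pendant '{"hand":[0,0,0,0],"travel":[[0.004,0,-0.005],[0.004,0,-0.01],[0.004,0,-0.014],[0.004,0,-0.014]],"roll":[0,0,0,0]}'; python3 - <<'E'
from h import *
b=np.load("scene.npz"); q=np.array([322,299])/4+[220,150]; print(at_z(b["K"],b["R"],b["t"],*q,.026),[proj(b["K"],b["R"],b["t"],X).round(1) for X in([.5425,-.0444,.026],[.5411,-.044,.026])],q)
E
```

```text
t: 7.72
position: [0.5489, 0.0134, 0.122]
tcp_rot: [0.993, 0.122, -0.0, -0.0]
force: [-0.6, -0.8, -1.4]
opening: 0.0199
finger_force: 59.1
[ 0.54256773 -0.04051612  0.026     ] [array([299.3, 224. ]), array([299.8, 223.8])] [300.5  224.75]
```

```bash
python3 -m pendant '{"hand":[0,0,0],"travel":[[0,0,-0.005],[0,0,-0.01],[0,0,-0.01]],"roll":[0,0,0]}'
```

```text
t: 8.1
position: [0.5488, 0.0136, 0.1189]
tcp_rot: [0.993, 0.122, -0.0, -0.0]
force: [0.0, -1.1, -0.9]
opening: 0.0194
finger_force: 59.1
```

It has entered step 2: z is 4.8 mm below the rim contact with no force. Lowering to the floor.

```bash
python3 -m pendant '{"hand":[0,0,0,0],"travel":[[0,0,-0.006],[0,0,-0.012],[0,0,-0.018],[0,0,-0.018]],"roll":[0,0,0,0]}';python3 -m pendant '{"hand":[0,0,0,0],"travel":[[0,0,-0.005],[0,0,-0.01],[0,0,-0.01],[0,0,-0.01]],"roll":[0,0,0,0]}'
```

```text
t: 8.6
position: [0.5489, 0.0136, 0.1134]
tcp_rot: [0.993, 0.122, -0.0, -0.0]
force: [0.1, -0.8, -1.1]
opening: 0.0196
finger_force: 59.1
t: 9.1
position: [0.5491, 0.0136, 0.111]
tcp_rot: [0.993, 0.122, 0.0, 0.0]
force: [0.1, 0.5, 1.0]
opening: 0.0199
finger_force: 59.5
```

On the floor, 12.5 mm below the rim contact. Pressing slightly, releasing and lifting straight up.

```bash
python3 -m pendant '{"hand":[0,0,0.4,0.4,0.6,0.6,0.6,0.6],"travel":[[0,0,-0.004],[0,0,-0.004],[0,0,0],[0,0,0],[0,0,0],[0,0,0],[0,0,0.1],[0,0,0.3]],"roll":[0,0,0,0,0,0,0,0]}' 20; python3 -m pendant '{"hand":[0.6,0.6,0.6],"travel":[[-0.1,0,0.2],[-0.15,0,0.2],[-0.15,0,0.2]],"roll":[0,0,0]}'
python3 - <<'E'
from h import *
c,K,R,t=cam("wrist"); np.savez("w4.npz",c=c,K=K,R=R,t=t)
d,K2,R2,t2=cam("scene"); e=cv2.resize(d[170:320,230:430],(480,360),interpolation=cv2.INTER_CUBIC)
cv2.imwrite("pics/end.png",np.hstack([cv2.resize(c,(480,360))[:, :320],e]))
E
```

```text
t: 10.1
position: [0.5467, 0.0138, 0.1977]
tcp_rot: [0.993, 0.122, -0.004, -0.001]
force: [1.2, 0.0, -0.2]
opening: 0.0512
finger_force: 0.0
t: 10.48
position: [0.504, 0.0135, 0.2622]
tcp_rot: [0.993, 0.122, 0.001, 0.0]
force: [0.0, 0.1, -0.1]
opening: 0.051
finger_force: 0.0
```

View pics/end.png

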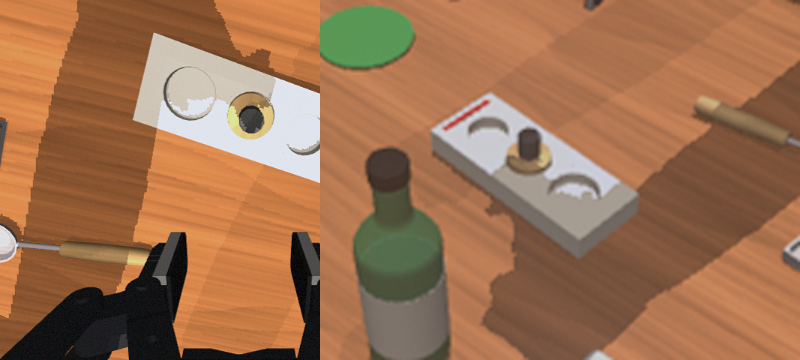

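The stopper sits low and upright in step 2 (wrist half (251,116), scene half (529,155)), about 6 mm of disc above the face. The gripper is clear and the other steps are empty, so I'm handing in.

```bash
python3 -c "
from workcell import ctrl
print(ctrl.sign_off())"
```

```text
the job is handed in; nothing more can be done
None
```

The mat's stopper belongs to step 2 (44 mm, so a 42.5 mm disc): it stood on the rim of step 1, entered step 2 without force, and I left it released and upright on the pocket floor; the job is handed in, with no verdict shown.

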